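Fit the selector knob on the gearbox's D-shaft and hold it pressed in

ROBOT

A 6-joint arm with a two-finger parallel gripper is mounted at the origin on the work surface. World frame = base frame: x ahead of the robot, y to its left, z up, the work surface at z = 0. Lengths are in m, angles in rad, forces in N, time in s.
With the tool pointing down it reaches from about 0.4 to 0.925 m from the base axis. Payload 3.4 kg.
Tool frame: the origin (TCP) lies midway between the tips of the shut fingers; the grasp point (between the pads) lies 19 mm behind it; z points along the fingers, y is the direction in which the jaws open and shut (so a half turn about z gives the same grasp; the last joint's range is limited). The gripper opens to 85 mm and grips with 20 to 120 N. Pads are 22 mm wide; open, the fingers measure 114 mm over their backs; the gripper's body (76 mm by 85 mm) begins 54 mm behind the grasp point. The pads swing forward as they close: fully open they stand 13 mm farther back than shut.
Start: joints at [-1.224, 0.307, 1.506, -0, 1.328, -0.073], TCP at [0.234, -0.525, 0.231] pointing down, gripper open.
Joint ranges: [-3.12, 3.12], [-1.05, 2.28], [0.14, 2.33], [-1.42, 4.57], [0.1, 2.73], [-2.68, 2.68]. Speed limits (rad/s): [2.57, 2.57, 3.14, 3.14, 3.14, 3.14].

INTERFACE

Orientations are given as a rotation vector (axis times angle).
In Python, from plant import bot, vision, job gives the robot as it stands.
- The arm moves only by the tool apply_moves, never from a script. Its argument "moves" is a list of rows, each a list of 7 numbers: the turn, a rotation vector about the tool's x, y, z in degrees, then the shift along the tool's x, y, z in m, then the finger opening in m, from 0 to 0.0854. A call has 1 to 5 rows; each row is the pose to reach, as a shift and turn from the pose commanded when the call began, along the tool's axes at that moment; what a row does not reach only later rows make up. A row lasts 1/8 s, in which the tool goes at most 62.5 mm and 10.7 degrees, less where a joint would pass 70% of its speed; a pose out of reach is approached as far as the arm can. A call with a gripper value outside its range is refused whole. The fingers move at their own pace and stop on an object; the grip force is fixed at half the most. Time passes only in rows, so rows that repeat a pose let the fingers close. It gives the time, the measured TCP pose, the force and the opening at its end, in the units of the state.
- bot.get_state(): the state, without advancing time (a new reading comes with each control period).
- vision.capture(name): name is "scene" or "side" or "wrist"; returns the picture (480x640x3 uint8, red, green, blue); there is no depth.
- vision.calibration(name): a dict with "fov_y" (degrees; the focal length in pixels is half the picture's height over the tangent of half this angle, whatever the lens; pixels are square), "cx", "cy" (the principal point, pixels), "T" (4x4, takes a point from camera to world coordinates). Camera axes: x right, y up, looking along -z (the intrinsics and any distortion apply to the point x, -y, -z); pixel columns grow to the right and rows downward; lengths in m; the calibration is good to about 2 mm. The wrist camera is an equidistant fisheye: a pixel r from the principal point sees the ray r / f radians off the axis. A picture is of the moment at which its call begins: read the wrist's pose just before it. calibration takes no time and is no camera call; for the wrist camera it gives the pose at the moment of the call.
- job.sign_off(): hands the job in, once; it reports no verdict.
Trained networks look in the newest picture that a camera, given by its name, has taken for a name from the list of things; names that differ only in an ending like _2 or _b are one class to them, and where a whole thing is asked for, a point or a joint stands for the part that bears it (a point fixed in the world has none). Each returns a list of dicts, best first, with "score" (0 to 1); they miss things now and then, are a little off and sometimes report something else, mostly with a low value. They report only what shows in the picture. A call takes as long as a camera call. They do not tell look-alikes from the thing itself.
- vision.look_for(camera, label): "bbox" ([centre column, centre row, width, height] in pixels, round what is visible of it).
- vision.outline_of(camera, label): "mask" (480x640 bool, what is visible of it) and "bbox" ([centre column, centre row, width, height] in pixels, round what is visible of it).
The state is a dict: "clock": time; "joint_pos": joint angles; "dq": joint speeds; "joint_torque": joint torques, N m; "position": TCP position; "tool_rot": TCP orientation; "ft_force": force on the tool from outside, world axes, zero at the start; "moment": the same for the moment, N m; "width": opening from 0.0 (shut) to 1.0 (fully open).
Only numpy, scipy, OpenCV 4.12 (cv2) and the standard library are available. Lean on these libraries where they do the work, as an engineer would, in place of code of your own. Each camera call takes 0.05 s, during which the arm holds its last target. There are 200 camera calls.

TASK

Pick up the red selector knob and fit it on the sprung D-shaft on top of the gearbox: turn it so that its white pointer lies on the same side as the white mark on the flange, and push it fully home on the shaft. Then keep pushing, so that the knob presses the shaft down against its spring to near the end of its 10 mm travel, and finish like that: your program ends while the gripper still holds the knob pressed down. Leave the gear, the bearing and the screwdriver where they lie.

Things in the scene. Friction and masses are not known exactly. Their poses are not given: they have to be found in the camera images.
- knob_center (a point): Centre of the loose red knob (90 g), half-way up its 52 mm, on its axis (z up). Below this point: round skirt, diameter 60, height 26 mm. Above it: bar grip 58 mm long (along x), 18 wide (along y), 26 high. D-bore from below up the axis, 20 mm deep, its roof 6 mm under this point; radius 13 mm, flat 7.5 mm from the axis on the +x side, the pointer's side. Starts upright on the bench.
- knob_pointer (a point): Outer end of the knob's white pointer: top of the bar grip at its +x end, 29 mm from the knob's axis and 26 mm above knob_center. A white line runs to it from the axis on the bar's top and goes down the bar's end.
- shaft_top (a point): Centre of the top end of the upright steel D-shaft (moves down with it). Radius 12 mm, flat 6.5 mm from the axis on its +x side, 2 mm chamfer; 36 mm above a dark flange 88 mm wide. x points to the flat and the white mark on the flange; z up. It cannot turn. Knob home: its bore's roof rests on this end, knob_center 6 mm above this point, knob's x along this x, skirt 16 mm clear of the flange.
- selector (a joint): How far the shaft is pushed down against its spring, m: 0 free, 0.010 at its stop. It takes about 5 N to start it moving and about 9 N at the stop; it springs back when released.
- gearbox: Grey gearbox fixed to the bench, foot 250 x 180 mm, 125 mm high; origin at the centre of its underside, z up, x along its length. The flange lies on its top, not always in the middle and turned on its own.
- gear_center (a point): Centre of a dark toothed gear lying flat, 94 mm in diameter, 22 mm high; leave alone.
- bearing_center (a point): Centre of a bright bearing ring lying flat, 84 mm in diameter, 20 mm high; leave alone.
- screwdriver_grip (a point): Handle of a yellow screwdriver, 200 mm long, lying on the bench; leave alone.
Not all that is in view belongs to the job. Several things look just like the part that bears knob_center: the one meant starts farthest from the robot's base.

How it is judged:
On the way, in this order (a step that is already met when the one before it is completed fails the run):
1. the knob is held in the fingers, lifted clear of the bench (height (world z) of knob_center above 0.08 m and contact force between the fingers and knob above 1 N), for 0.1 s.
2. the knob is home on the D-shaft, pointer at the mark (horizontal distance between knob_center and shaft_top below 0.004 m and z of knob_center in the frame of shaft_top below 0.009 m and x of knob_pointer in the frame of shaft_top above 0.02 m and angle between the x axis of knob_center and the x axis of shaft_top, either way round below 0.2 rad and angle between knob_center's own z axis and vertical below 0.1 rad), for 0.1 s.
At the end, for the whole second after the job is handed in: Knob home on the shaft (centre within 4 mm of its axis, at most 9 mm above its end where 6 is exact; pointer towards the mark within 0.2 rad; upright within 0.1 rad), fingers still bearing on it (over 1 N), and the shaft held down more than 7 of its 10 mm (all of step 2 and contact force between the fingers and knob above 1 N and value of joint selector above 0.007 m); the arm keeps its last pose, push and grip.
It fails at once if the gear is pushed more than 30 mm from its place (distance of gear_center from where it was at the start of the episode above 0.03 m).
It fails at once if the bearing is pushed more than 30 mm from its place (distance of bearing_center from where it was at the start of the episode above 0.03 m).
It fails at once if the screwdriver is pushed more than 30 mm from its place (distance of screwdriver_grip from where it was at the start of the episode above 0.03 m).
It also fails if it takes over 38 s, if anything falls off the work surface, if the arm or the gripper's body presses on something with over 40 N, if the wrist force passes 120 N, or if a joint passes its speed limit or range.

## Working session

There is one attempt and no reset: what is moved stays moved. The work goes in short steps, Python scripts to look and compute and a tool call to move; the robot and the scene stay as the last step left them, time stands still between calls to the robot, and variables do not carry over. Pictures are saved under pics/ and viewed, about 8 in all and at most 12, crops included, and the job is handed in when it is done.

Besides the shell and the picture viewer there is one more tool, called as name(argument=value, ...), one argument or row to a line, values as JSON. apply_moves: Moves the arm, as the interface text tells. Its arguments: {"type":"object","properties":{"moves":{"type":"array"}},"required":["moves"]}

```bash
ls; mkdir -p pics; cat > h.py <<'E'
import numpy as np, cv2
from plant import bot, vision, job
from scipy.spatial.transform import Rotation as R
def K(c):
    f=240/np.tan(np.radians(c["fov_y"])/2); return f
def ray(c,u,v,fish=False):
    f=K(c); a=np.array([(u-c["cx"])/f,(v-c["cy"])/f])
    if fish:
        r=np.linalg.norm(a); d=np.array([*(a/max(r,1e-9)*np.sin(r)),np.cos(r)])
    else: d=np.array([*a,1.])
    T=np.array(c["T"]); return T[:3,3], T[:3,:3]@np.array([d[0],-d[1],-d[2]])
def at_z(c,u,v,z,fish=False):
    o,d=ray(c,u,v,fish); return o+d*(z-o[2])/d[2]
def proj(c,p,fish=False):
    T=np.array(c["T"]); q=T[:3,:3].T@(np.asarray(p)-T[:3,3]); d=np.array([q[0],-q[1],-q[2]])
    f=K(c); 
    if fish:
        r=np.hypot(d[0],d[1]); th=np.arctan2(r,d[2]); a=d[:2]/max(r,1e-9)*th
    else: a=d[:2]/d[2]
    return np.array([c["cx"],c["cy"]])+f*a
def save(n,im): cv2.imwrite("pics/"+n,cv2.cvtColor(im,cv2.COLOR_RGB2BGR))
E
python3 - <<'E'
from h import *
print(bot.get_state())
ims=[]
for n in ("scene","side","wrist"):
    im=vision.capture(n); c=vision.calibration(n); print(n,{k:(np.round(v,3).tolist()) for k,v in c.items() if k!="name"})
    for l in ("knob_center","shaft_top","gear_center","bearing_center","screwdriver_grip"):
        print(l,[(round(d["score"],2),np.round(d["bbox"]).tolist()) for d in vision.look_for(n,l)][:6])
    save(n+"0.png",im)
E
```

```text
pics
{'clock': 0.0, 'joint_pos': array([-1.22447085e+00,  3.07546735e-01,  1.50769429e+00,  1.47568933e-05,
        1.32840448e+00, -7.35257111e-02]), 'dq': array([ 0.00263583, -0.00028013, -0.00062439, -0.00206816, -0.00084542,
        0.00143993]), 'joint_torque': array([ 8.23186110e-04, -4.57549489e+01, -2.51922047e+01, -1.87564237e-04,
        1.33598439e-02, -1.75158192e-05]), 'position': array([ 0.23411052, -0.52440265,  0.23038821]), 'tool_rot': array([-3.07063355e+00, -6.54237784e-01,  4.15916769e-04]), 'ft_force': array([-0.18526359, -0.04913178,  0.73865063]), 'moment': array([-0.00113711,  0.00434166,  0.0377662 ]), 'width': 0.9963496557001826}
scene {'fov_y': 49.985, 'cx': 305.027, 'cy': 246.857, 'T': [[-0.244, -0.795, 0.556, 1.071], [0.97, -0.192, 0.151, 0.09], [-0.014, 0.576, 0.817, 0.946], [0.0, 0.0, 0.0, 1.0]]}
knob_center [(0.96, [219.0, 298.0, 27.0, 40.0]), (0.78, [214.0, 197.0, 28.0, 29.0]), (0.63, [254.0, 210.0, 28.0, 26.0]), (0.6, [298.0, 210.0, 24.0, 35.0])]
shaft_top [(0.54, [412.0, 241.0, 16.0, 17.0])]
gear_center [(0.58, [280.0, 260.0, 39.0, 41.0])]
bearing_c
[... 394 characters left out ...]
63, [440.0, 226.0, 33.0, 32.0]), (0.62, [305.0, 217.0, 31.0, 37.0])]
shaft_top [(0.6, [266.0, 285.0, 17.0, 29.0]), (0.47, [381.0, 223.0, 40.0, 29.0]), (0.21, [304.0, 222.0, 27.0, 32.0])]
gear_center [(0.87, [341.0, 266.0, 49.0, 38.0])]
bearing_center [(0.55, [382.0, 222.0, 38.0, 30.0])]
screwdriver_grip [(0.56, [242.0, 262.0, 99.0, 25.0])]
wrist {'fov_y': 65.706, 'cx': 322.408, 'cy': 244.262, 'T': [[0.408, 0.88, 0.245, 0.297], [-0.913, 0.393, 0.108, -0.499], [-0.001, -0.267, 0.964, 0.373], [0.0, 0.0, 0.0, 1.0]]}
knob_center [(0.92, [193.0, 32.0, 64.0, 64.0]), (0.85, [120.0, 15.0, 55.0, 29.0]), (0.72, [48.0, 14.0, 60.0, 29.0])]
shaft_top []
gear_center []
bearing_center []
screwdriver_grip []
```

```bash
python3 - <<'E'
from h import *
im=cv2.imread("pics/scene0.png")[170:400,180:480]; cv2.imwrite("pics/sc.png",cv2.resize(im,None,fx=2.6,fy=2.6,interpolation=cv2.INTER_CUBIC))
c=vision.calibration("scene")
for u,v in [(219,298),(214,197),(254,210),(298,210)]: p=at_z(c,u,v,.026); print(p.round(3),np.hypot(*p[:2]).round(3))
print(at_z(c,412,241,.155))
c=vision.calibration("side")
for u,v in [(418,251),(407,282),(440,226),(305,217)]: p=at_z(c,u,v,.026); print(p.round(3),np.hypot(*p[:2]).round(3))
print(at_z(c,266,285,.155))
E
```

```text
[ 0.611 -0.22   0.026] 0.65
[ 0.356 -0.324  0.026] 0.481
[ 0.372 -0.22   0.026] 0.432
[ 0.348 -0.121  0.026] 0.369
[0.47253879 0.13685454 0.155     ]
[ 0.359 -0.218  0.026] 0.421
[ 0.344 -0.119  0.026] 0.364
[ 0.35  -0.322  0.026] 0.476
[ 0.612 -0.224  0.026] 0.652
[0.47134814 0.1359841  0.155     ]
```

View pics/sc.png

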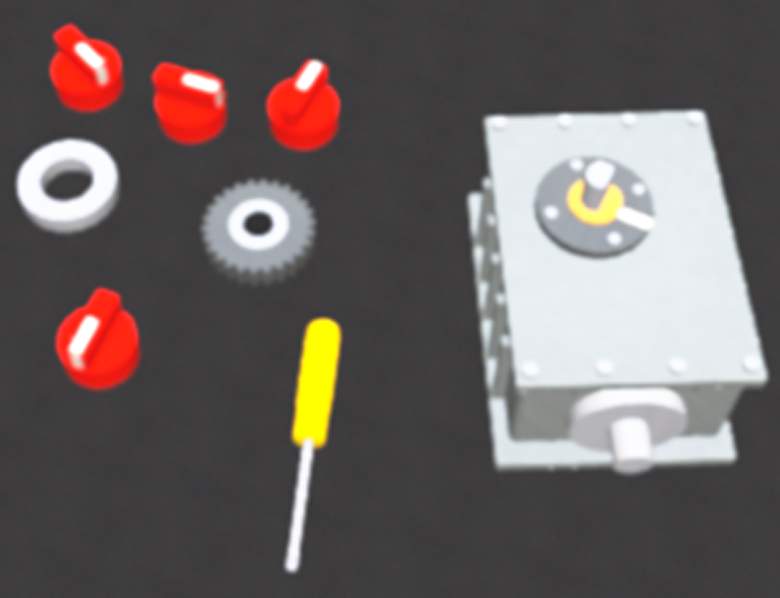

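View pics/side0.png

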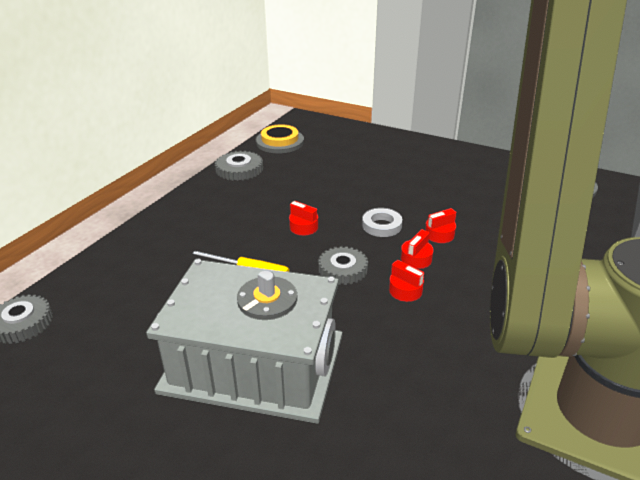

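The target is the lower-left red knob (bbox about 219,298 in the scene), at about (0.61, -0.22). It is the farthest of the four look-alikes. Its pointer faces down-left in the picture. The flange mark faces right (+y), and the shaft is near (0.47, 0.136). Next I work out the yaws and a viewing pose.

```bash
cat >> h.py <<'E'
def tool_R(yaw):  # tool z down, tool x at world yaw
    return R.from_matrix(np.array([[np.cos(yaw),np.sin(yaw),0],[np.sin(yaw),-np.cos(yaw),0],[0,0,-1]]))
def rel(pos,yaw,s=None,P0=None,R0=None):
    s=s or bot.get_state(); P0=s["position"] if P0 is None else P0
    R0=R.from_rotvec(s["tool_rot"]) if R0 is None else R0
    Rt=R0.inv()*tool_R(yaw); d=R0.inv().apply(np.asarray(pos)-P0)
    return np.degrees(Rt.as_rotvec()).round(2), d.round(4)
def tyaw(s):
    m=R.from_rotvec(s["tool_rot"]).as_matrix(); return np.arctan2(m[1,0],m[0,0])
E
python3 - <<'E'
from h import *
c=vision.calibration("scene")
g=lambda x,y:(180+x/2.6,170+y/2.6)
a=at_z(c,*g(90,322),.052);b=at_z(c,*g(75,355),.052); d=b-a; print("knob",a,b,np.degrees(np.arctan2(d[1],d[0])))
a=at_z(c,*g(596,207),.130);b=at_z(c,*g(636,218),.130); d=b-a; print("mark",a,b,np.degrees(np.arctan2(d[1],d[0])))
s=bot.get_state(); print("tool yaw",np.degrees(tyaw(s)))
print(vision.calibration("wrist")["T"])
for y in (-30,150): print(rel([.611,-.222,.23],np.radians(y),s))
E
```

```text
knob [ 0.6170667  -0.22333832  0.052     ] [ 0.64695348 -0.22456879  0.052     ] -2.357604772219842
mark [0.47528047 0.1357745  0.13      ] [0.47823763 0.16559963 0.13      ] 84.33764486782812
tool yaw 24.052685091891902
[[ 4.07831003e-01  8.79709126e-01  2.44511200e-01  2.96744208e-01]
 [-9.13057130e-01  3.93152729e-01  1.08432504e-01 -4.98661828e-01]
 [-7.41181930e-04 -2.67474832e-01  9.63564562e-01  3.73297059e-01]
 [ 0.00000000e+00  0.00000000e+00  0.00000000e+00  1.00000000e+00]]
(array([-0.  , -0.  , 54.05]), array([ 0.4675, -0.1232,  0.0013]))
(array([ 0.0000e+00, -1.0000e-02, -1.2595e+02]), array([ 0.4675, -0.1232,  0.0013]))
```

apply_moves(
  moves=[
    [0, 0, 8, 0.06, -0.0155, 0, 0.0854],
    [0, 0, 16, 0.118, -0.031, 0, 0.0854],
    [0, 0, 22, 0.176, -0.046, 0, 0.0854],
    [0, 0, 26.4, 0.234, -0.062, 0, 0.0854],
    [0, 0, 26.4, 0.292, -0.077, 0, 0.0854],
  ],
)

```text
clock: 1.52
position: [0.471, -0.3345, 0.2315]
tool_rot: [3.14, -0.066, 0.001]
ft_force: [0.4, -0.8, 0.3]
width: 0.999
```

```bash
python3 - <<'E'
from h import *
s=bot.get_state(); print(s["clock"],s["position"],np.degrees(tyaw(s)))
print(rel([.611,-.222,.20],np.radians(-2.4),s))
E
```

```text
1.525 [ 0.47099374 -0.33452058  0.23151992] -2.3899209970872084
(array([ 0.03, -0.03,  0.01]), array([ 0.1352, -0.1183,  0.0315]))
```

apply_moves(
  moves=[
    [0, 0, 0, 0.045, -0.039, 0, 0.0854],
    [0, 0, 0, 0.09, -0.078, 0.01, 0.0854],
    [0, 0, 0, 0.135, -0.118, 0.03, 0.0854],
    [0, 0, 0, 0.135, -0.118, 0.0315, 0.0854],
    [0, 0, 0, 0.135, -0.118, 0.0315, 0.0854],
  ],
)

```text
clock: 2.15
position: [0.6089, -0.2232, 0.1993]
tool_rot: [3.141, -0.063, -0.003]
ft_force: [-0.4, 0.2, 1.2]
width: 1.001
```

```bash
python3 - <<'E'
from h import *
s=bot.get_state(); print(s["clock"],s["position"],np.degrees(tyaw(s)))
c=vision.calibration("wrist"); im=vision.capture("wrist")
o=vision.outline_of("wrist","knob_center")
m=np.zeros((480,640),bool)
for d in o: print(d["score"],d["bbox"])
u,v,w,h=[int(x) for x in o[0]["bbox"]]
hsv=cv2.cvtColor(im,cv2.COLOR_RGB2HSV)
m=o[0]["mask"]; wh=cv2.morphologyEx(m.astype(np.uint8),cv2.MORPH_CLOSE,np.ones((15,15))).astype(bool)&(hsv[...,1]<70)&(hsv[...,2]>150)
yx=np.argwhere(wh); print(len(yx))
w=np.array([at_z(c,x,y,.052,True)[:2] for y,x in yx]); 
print("white range",w.min(0),w.max(0),w.mean(0)); cc=w-w.mean(0); e=np.linalg.svd(cc)[2][0]; print(np.degrees(np.arctan2(e[1],e[0])), (cc@e).min(),(cc@e).max())
save("wr1.png",im); np.save("kmask.npy",m)
x0,y0=max(u-110,0),max(v-110,0); save("wr1c.png",cv2.resize(im[y0:v+110,x0:u+110],None,fx=2.7,fy=2.7)); print(x0,y0)
E
```

```text
2.15 [ 0.60885477 -0.22324638  0.19925727] -2.2854119562759387
0.89 [322.6, 216.8, 72.5, 75.3]
0.55 [330.6, 403.9, 26.0, 8.7]
0.53 [413.1, 407.2, 21.0, 9.1]
545
white range [ 0.61393802 -0.24164752] [ 0.64843734 -0.20129683] [ 0.631883   -0.22531427]
179.57642729933627 -0.016549322056641034 0.01792400873070303
212 106
```

View pics/wr1.png

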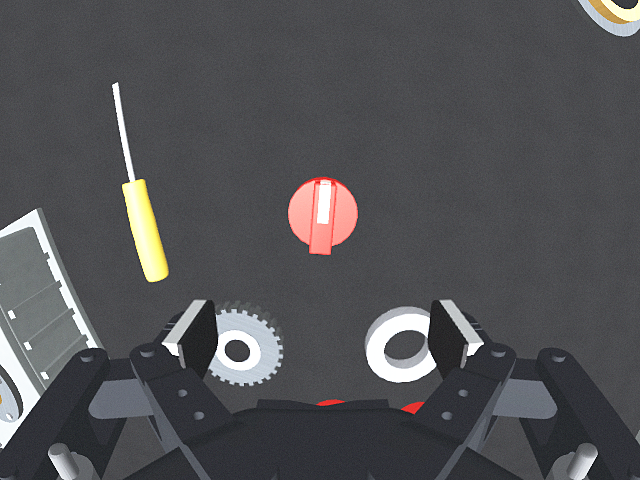

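Wrist view: the knob is at about (322,213), bar from (320,254) to (325,180), with the white pointer at the top (world +x). The gear, bearing and screwdriver are clear of it. I'll refine the pose by fitting a silhouette.

```bash
cat > fit.py <<'E'
from h import *
from scipy.optimize import minimize
def whiteline(im,c,centre,r,z,fish=True):
    hsv=cv2.cvtColor(im,cv2.COLOR_RGB2HSV)
    w=((hsv[...,1]<60)&(hsv[...,2]>200)).astype(np.uint8); d=np.zeros_like(w); cv2.circle(d,tuple(int(q) for q in centre),r,1,-1)
    n,l,st,ce=cv2.connectedComponentsWithStats(w&d); i=1+np.argmax(st[1:,4]); yx=np.argwhere(l==i)
    p=np.array([at_z(c,x,y,z,fish)[:2] for y,x in yx],np.float32)
    vx,vy,x0,y0=cv2.fitLine(p,cv2.DIST_HUBER,0,.001,.001).ravel(); t=(p-[x0,y0])@[vx,vy]
    return np.degrees(np.arctan2(vy,vx)),(x0,y0),np.percentile(t,[1,99]),len(p),st[i]
def knobmask(c,p,z0=0.,fish=True,S=4):
    x,y,a=p; X=np.array([np.cos(a),np.sin(a)]);Y=np.array([-X[1],X[0]]); t=np.linspace(0,2*np.pi,60)
    def poly(pts): return cv2.convexHull((np.array([proj(c,q,fish) for q in pts])*16*S).astype(np.int32))
    sk=[(x+.03*np.cos(q),y+.03*np.sin(q),z0+z) for z in (0,.026) for q in t]
    b=[(*(np.array([x,y])+i*.029*X+j*.009*Y),z0+z) for i in(-1,1) for j in(-1,1) for z in(.026,.052)]
    m=np.zeros((480*S,640*S),np.uint8)
    for h in(poly(sk),poly(b)): cv2.fillConvexPoly(m,h,1,shift=4)
    return cv2.resize(m.astype(np.float32),(640,480),interpolation=cv2.INTER_AREA)
def fitknob(im,c,m,p0,z0=0.):
    hsv=cv2.cvtColor(im,cv2.COLOR_RGB2HSV); dil=cv2.dilate(m.astype(np.uint8),np.ones((5,5)))
    red=((hsv[...,1]>90)&((hsv[...,0]<12)|(hsv[...,0]>168))).astype(np.uint8)&dil
    red=cv2.morphologyEx(red,cv2.MORPH_CLOSE,np.ones((13,13))).astype(np.float32)
    f=lambda p:np.abs(knobmask(c,[p[0]/100,p[1]/100,p[2]],z0)-red).sum()
    q=[p0[0]*100,p0[1]*100,p0[2]]
    r=minimize(f,q,method="Nelder-Mead",options=dict(initial_simplex=[q,[q[0]+.5,*q[1:]],[q[0],q[1]+.5,q[2]],[q[0],q[1],q[2]+.15]],xatol=.005,fatol=.5))
    return r.x[:2]/100,np.degrees(r.x[2]),r.fun,red.sum()
E
python3 - <<'E'
from fit import *
im=cv2.cvtColor(cv2.imread("pics/wr1.png"),cv2.COLOR_BGR2RGB); c=vision.calibration("wrist"); m=np.load("kmask.npy")
print(whiteline(im,c,(323,213),45,.052))
print(fitknob(im,c,m,[.613,-.224,-.04]))
s=bot.get_state(); print(s["position"])
E
```

```text
(np.float32(-6.6987844), (np.float32(0.6306862), np.float32(-0.22746453)), array([-0.01681265,  0.01701141]), 495, array([317, 180,  14,  44, 495], dtype=int32))
(array([ 0.61608767, -0.22608927]), np.float64(-7.115358771365403), np.float64(408.75), np.float32(3766.0))
[ 0.60851617 -0.22447978  0.20027197]
```

```bash
python3 - <<'E'
from h import *
s=bot.get_state(); print(s["clock"],np.degrees(tyaw(s)),rel([.616,-.226,.031],np.radians(-6.9),s))
E
```

```text
2.25 -2.4131147042101126 (array([0.04, 0.  , 4.49]), array([0.0075, 0.0011, 0.1693]))
```

apply_moves(
  moves=[
    [0, 0, 4.5, 0.0075, 0.0015, 0.04, 0.0854],
    [0, 0, 4.5, 0.0075, 0.0015, 0.1, 0.0854],
    [0, 0, 4.5, 0.0075, 0.0015, 0.15, 0.0854],
    [0, 0, 4.5, 0.0075, 0.0015, 0.169, 0.0854],
    [0, 0, 4.5, 0.0075, 0.0015, 0.169, 0.06],
  ],
)

```text
clock: 2.88
position: [0.6159, -0.226, 0.0305]
tool_rot: [-3.135, 0.19, 0.002]
ft_force: [0.7, -0.3, 0.7]
width: 0.816
```

apply_moves(
  moves=[
    [0, 0, 0, 0, 0, 0, 0.03],
    [0, 0, 0, 0, 0, 0, 0.01],
    [0, 0, 0, 0, 0, 0, 0.005],
    [0, 0, 0, 0, 0, 0, 0.005],
    [0, 0, 0, 0, 0, 0, 0.005],
  ],
)

```text
clock: 3.5
position: [0.6182, -0.2257, 0.0329]
tool_rot: [3.135, -0.187, 0.006]
ft_force: [-0.7, 0.2, 6.4]
width: 0.195
```

apply_moves(
  moves=[
    [0, 0, 0, 0, 0, 0, 0.005],
    [0, 0, 0, 0, 0, -0.02, 0.005],
    [0, 0, 0, 0, 0, -0.06, 0.005],
    [0, 0, 0, 0, 0, -0.12, 0.005],
    [0, 0, 0, 0, 0, -0.18, 0.005],
  ],
)

```text
clock: 4.12
position: [0.6163, -0.2248, 0.2124]
tool_rot: [-3.136, 0.187, 0.001]
ft_force: [0.1, -0.3, -0.7]
width: 0.202
```

```bash
python3 - <<'E'
from h import *
s=bot.get_state(); print(s["clock"],s["position"],np.degrees(tyaw(s)),s["width"],s["ft_force"])
c=vision.calibration("wrist"); im=vision.capture("wrist")
save("wr2.png",im)
# shaft/flange estimates from scene & side
for n in("scene","side"):
    i2=vision.capture(n); save(n+"2.png",i2)
for n,b in(("scene",(412,241)),("side",(266,285))):
    i2=cv2.imread(f"pics/{n}2.png"); u,v=b; cr=i2[v-40:v+50,u-45:u+45]; cv2.imwrite(f"pics/{n}2c.png",cr)
a=[cv2.resize(cv2.imread(f"pics/{n}2c.png"),(400,400),interpolation=cv2.INTER_CUBIC) for n in("scene","side")]
cv2.imwrite("pics/flange.png",np.hstack(a))
E
```

```text
4.125 [ 0.61631751 -0.22482076  0.21239488] -6.829610271173153 0.20175587355848482 [ 0.0579418  -0.25310651 -0.68879421]
```

View pics/flange.png

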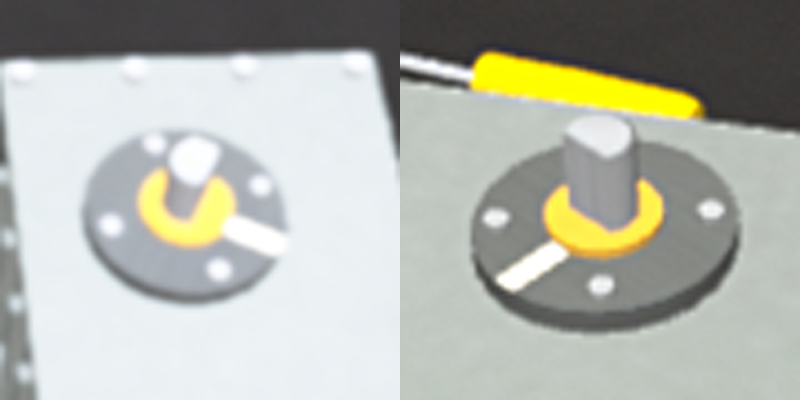

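View pics/wr2.png

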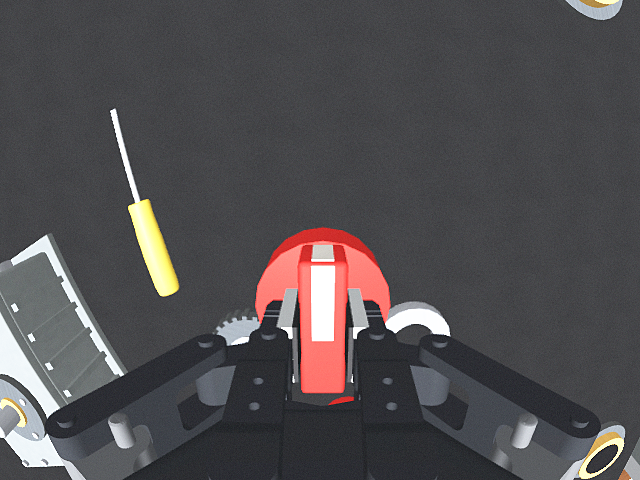

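The knob is gripped, with the bar along the tool x axis and the pointer end away from the gripper, centre about (322,320). The flange crops show the mark and the shaft's flat on the same side (+y, right in the scene view). I'll move to a stand-off 100 mm short of the shaft, turned to the mark's yaw.

```bash
python3 - <<'E'
from h import *
s=bot.get_state(); print(rel([.462,.036,.26],np.radians(84),s))
E
```

```text
(array([  0.58,  -0.3 , -90.83]), array([-0.187 , -0.2414, -0.0464]))
```

apply_moves(
  moves=[
    [0, 0, -10.4, -0.021, -0.027, -0.02, 0.005],
    [0, 0, -20.8, -0.042, -0.054, -0.04, 0.005],
    [0, 0, -31.2, -0.063, -0.081, -0.047, 0.005],
    [0, 0, -41.6, -0.084, -0.108, -0.047, 0.005],
    [0, 0, -52, -0.105, -0.135, -0.047, 0.005],
  ],
)

```text
clock: 4.9
position: [0.5267, -0.0774, 0.2562]
tool_rot: [-2.895, -1.214, 0.004]
ft_force: [0.5, 0.6, -1.3]
width: 0.192
```

```bash
python3 - <<'E'
from h import *
s=bot.get_state(); print(s["position"],np.degrees(tyaw(s)),rel([.462,.036,.26],np.radians(84),s))
E
```

```text
[ 0.52670266 -0.07738128  0.25616438] 45.4963773608848 (array([-1.90e-01,  3.00e-02, -3.85e+01]), array([ 0.0355, -0.1256, -0.0035]))
```

apply_moves(
  moves=[
    [0, 0, -10.4, 0.009, -0.032, 0, 0.005],
    [0, 0, -20.8, 0.018, -0.064, 0, 0.005],
    [0, 0, -31.2, 0.027, -0.096, 0, 0.005],
    [0, 0, -38.5, 0.0355, -0.125, 0, 0.005],
    [0, 0, -38.5, 0.0355, -0.125, 0, 0.005],
  ],
)

```text
clock: 5.52
position: [0.4624, 0.0362, 0.2563]
tool_rot: [-2.336, -2.096, 0.004]
ft_force: [0.6, -0.1, -1.2]
width: 0.19
```

```bash
python3 - <<'E'
from h import *
s=bot.get_state(); print(s["clock"],s["position"],np.degrees(tyaw(s)))
c=vision.calibration("wrist"); im=vision.capture("wrist"); save("wr3.png",im)
print([(d["score"],d["bbox"]) for d in vision.look_for("wrist","shaft_top")])
np.savez("c3.npz",**{k:c[k] for k in("fov_y","cx","cy","T")},pos=s["position"])
print(bot.get_state()["position"])
E
```

```text
5.525 [0.46241284 0.03617972 0.2563209 ] 83.80384205305906
[(0.65, [325.8, 100.1, 37.1, 34.4])]
[0.4644587  0.03463041 0.25689057]
```

View pics/wr3.png

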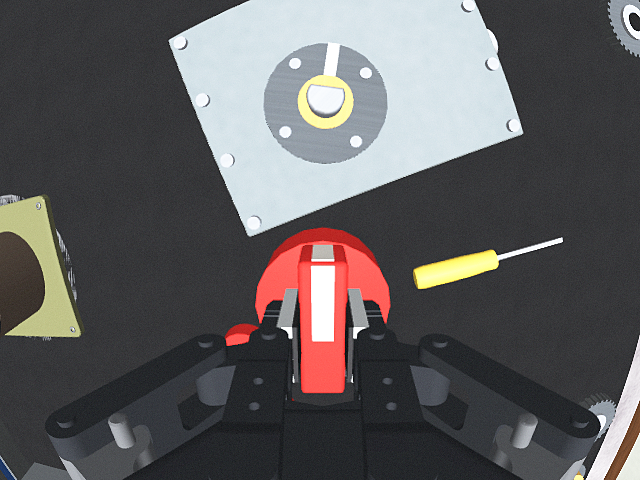

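The wrist view shows the D-shaft at (325,98), flat upward, with the white mark at (332,58) on the same upper side. The held knob's pointer also faces up. Next I fit the flange circle, the mark and the knob in the hand.

```bash
cat > m3.py <<'E'
from fit import *
z=np.load("c3.npz"); c={k:z[k] for k in("fov_y","cx","cy","T")}
im=cv2.cvtColor(cv2.imread("pics/wr3.png"),cv2.COLOR_BGR2RGB); g=cv2.cvtColor(im,cv2.COLOR_RGB2GRAY)
d=np.zeros_like(g); cv2.circle(d,(326,102),78,1,-1)
b=cv2.medianBlur(g,3); print("flange grey",np.median(b[110:115,275:290]),"box",np.median(b[95:110,225:240]))
th=(np.median(b[110:115,275:290])+np.median(b[95:110,225:240]))/2
m=((b<th)&(d>0)).astype(np.uint8); n,l,st,_=cv2.connectedComponentsWithStats(m); i=1+np.argmax(st[1:,4]); print(st[i])
cnt=max(cv2.findContours((l==i).astype(np.uint8),0,cv2.CHAIN_APPROX_NONE)[0],key=len)
hull=cnt[:,0,:]; hull=hull[np.hypot(*(hull-[326,102]).T)>55]
for zz in(.125,.130,.135,.140):
    P=np.array([at_z(c,u,v,zz,True)[:2] for u,v in hull])
    A=np.c_[2*P,np.ones(len(P))]; s=np.linalg.lstsq(A,(P**2).sum(1),rcond=None)[0]; r=np.sqrt(s[2]+s[:2]@s[:2])
    print(zz,s[:2].round(4),"r",r.round(4),np.std(np.hypot(*(P-s[:2]).T)-r).round(5))
print("mark",whiteline(im,c,(332,57),22,.133))
# shaft top blob
hsv=cv2.cvtColor(im,cv2.COLOR_RGB2HSV); d[:]=0; cv2.circle(d,(325,98),26,1,-1)
w=((hsv[...,1]<40)&(g>190)&(d>0)).astype(np.uint8); n,l,st,ce=cv2.connectedComponentsWithStats(w); i=1+np.argmax(st[1:,4]); print("top",st[i],ce[i])
for zz in(.16,.17): print(zz,[at_z(c,u,v,zz,True)[:2].round(4) for u,v in((ce[i]),(st[i][0],ce[i][1]),(st[i][0]+st[i][2],ce[i][1]),(ce[i][0],st[i][1]),(ce[i][0],st[i][1]+st[i][3]))])
# knob in tool frame
pos=z["pos"]; 
for dz in(.019,.021,.023):
    q=[tool_R(np.radians(83.8)).inv().apply(at_z(c,u,v,pos[2]+dz,True)-pos).round(4) for u,v in((322,262),(300,300),(347,300),(322,392))]; print(dz,q)
cv2.imwrite("pics/m3.png",np.hstack([cv2.resize(cv2.cvtColor(im,cv2.COLOR_RGB2BGR)[y:y+200,x:x+150],None,fx=2.6,fy=2.6) for x,y in((250,20),(247,210))]))
E
python3 m3.py
```

```text
flange grey 154.0 box 223.0
[ 264   43  124  121 8487]
0.125 [0.4749 0.1329] r 0.0448 0.00034
0.13 [0.4749 0.1323] r 0.044 0.00033
0.135 [0.4748 0.1318] r 0.0432 0.00033
0.14 [0.4747 0.1312] r 0.0424 0.00032
mark (np.float32(75.22173), (np.float32(0.4839136), np.float32(0.16773891)), array([-0.01685942,  0.01275161]), 636, array([316,  35,  37,  42, 636], dtype=int32))
top [308  84  36  29 815] [325.10306748  98.13496933]
0.16 [array([0.4747, 0.1315]), array([0.464 , 0.1327]), array([0.4866, 0.1303]), array([0.4757, 0.1407]), array([0.4737, 0.1219])]
0.17 [array([0.4746, 0.1302]), array([0.4643, 0.1314]), array([0.4859, 0.1291]), array([0.4755, 0.1391]), array([0.4736, 0.1211])]
0.019 [array([ 0.0261,  0.0006, -0.019 ]), array([ 0.0116, -0.0074, -0.019 ]), array([ 0.0117,  0.0096, -0.019 ]), array([-0.0304,  0.0006, -0.019 ])]
0.021 [array([ 0.0268,  0.0006, -0.021 ]), array([ 0.0125, -0.0072, -0.021 ]), array([ 0.0126,  0.0095, -0.021 ]), array([-0.0288,  0.0006, -0.021 ])]
0.023 [array([ 0.0275,  0.0006, -0.023 ]), array([ 0.0134, -0.0071, -0.023 ]), array([ 0.0135,  0.0093, -0.023 ]), array([-0.0272,  0.0006, -0.023 ])]
```

View pics/m3.png

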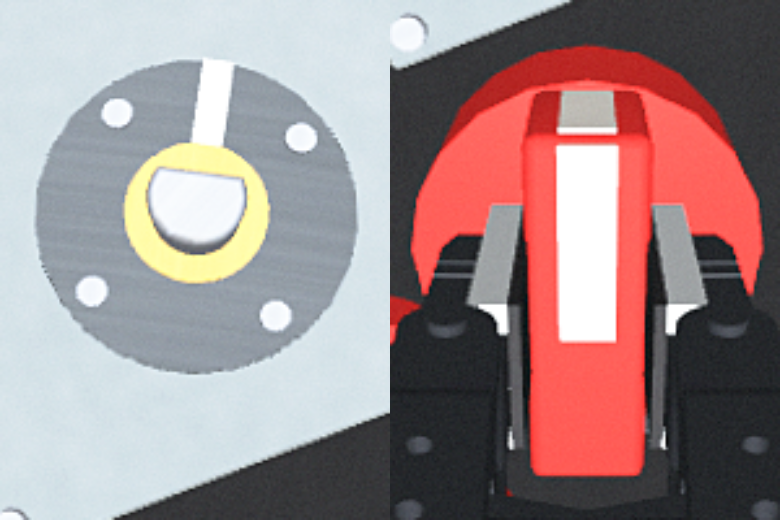

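```bash
python3 - <<'E'
from h import *
z=np.load("c3.npz"); c={k:z[k] for k in("fov_y","cx","cy","T")}; pos=z["pos"]; Ri=tool_R(np.radians(83.8)).inv()
def tl(u,v,zz): return Ri.apply(at_z(c,u,v,zz,True)-pos).round(4)
ca=lambda x,y:(250+x/2.6,20+y/2.6)
cb=lambda x,y:(247+(x-390)/2.6,210+y/2.6)
for h in(.029,.031,.033):
    t=pos[2]-h
    print(h,"skirt top/bot cx",tl(*cb(587,80),t+.026)[0]-.030,tl(*cb(587,45),t)[0]-.030,"bar ends",tl(*cb(587,137),t+.052),tl(*cb(587,473),t+.052), "skirt sides y",tl(*cb(412,240),t+.013),tl(*cb(763,240),t+.013))
def yaw(a,b,zz):
    d=at_z(c,*ca(*b),zz,True)-at_z(c,*ca(*a),zz,True); return np.degrees(np.arctan2(d[1],d[0]))
print("mark yaw",yaw((192,142),(204,61),.131),yaw((224,145),(233,61),.131),yaw((197,216),(218,61),.131),"flat yaw",yaw((152,168),(245,180),.167)+90)
print("flange tool",Ri.apply(np.array([.4749,.1322,.131])-pos))
a=np.array(z["T"]);print("cam in tool",Ri.apply(a[:3,3]-pos))
# scene/side cross-check
for n,p in(("scene",None),("side",None)):
    cc=vision.calibration(n); print(n,[proj(cc,(.4749,.1323,q)).round(1) for q in(.131,.167)])
E
```

```text
0.029 skirt top/bot cx -0.0020999999999999977 -0.0023999999999999994 bar ends [ 0.0272  0.0009 -0.023 ] [-0.0272  0.0009 -0.023 ] skirt sides y [-0.0055 -0.0309  0.016 ] [-0.0054  0.0326  0.016 ]
0.031 skirt top/bot cx -0.002599999999999998 -0.0029 bar ends [ 0.0266  0.0009 -0.021 ] [-0.0287  0.0009 -0.021 ] skirt sides y [-0.0065 -0.0313  0.018 ] [-0.0063  0.033   0.018 ]
0.033 skirt top/bot cx -0.0030999999999999986 -0.0034000000000000002 bar ends [ 0.0259  0.0009 -0.019 ] [-0.0303  0.0009 -0.019 ] skirt sides y [-0.0074 -0.0317  0.02  ] [-0.0072  0.0334  0.02  ]
mark yaw 75.9074770302369 77.96365238021396 76.46695827374775 flat yaw 76.29037844934331
flange tool [0.09680726 0.002044   0.1253209 ]
cam in tool [ 0.06662699  0.00120111 -0.14196541]
scene [array([407.5, 248.8]), array([410.4, 237.8])]
side [array([266.2, 295.7]), array([264.8, 276.3])]
```

apply_moves(
  moves=[
    [0, 0, 4, 0.04, 0.0005, 0, 0.005],
    [0, 0, 7.3, 0.08, 0.001, 0.01, 0.005],
    [0, 0, 7.3, 0.0989, 0.0014, 0.03, 0.005],
    [0, 0, 7.3, 0.0989, 0.0014, 0.04, 0.005],
    [0, 0, 7.3, 0.0989, 0.0014, 0.04, 0.005],
  ],
)

```text
clock: 6.25
position: [0.4768, 0.1316, 0.2166]
tool_rot: [-2.47, -1.94, 0.005]
ft_force: [-0.1, -0.1, -0.7]
width: 0.199
```

```bash
python3 - <<'E'
from h import *
s=bot.get_state(); print(s["clock"],s["position"],np.degrees(tyaw(s)),s["ft_force"],s["width"])
a=[]
for n,(u,v) in (("scene",(412,235)),("side",(264,275))):
    im=vision.capture(n); save(n+"4.png",im); a.append(cv2.resize(cv2.cvtColor(im,cv2.COLOR_RGB2BGR)[v-50:v+50,u-40:u+40],(400,500),interpolation=cv2.INTER_CUBIC))
im=vision.capture("wrist"); save("wr4.png",im)
cv2.imwrite("pics/h4.png",np.hstack(a))
E
```

```text
6.25 [0.47680821 0.13160172 0.21663891] 76.29358285577383 [-0.13021044 -0.11659343 -0.74308132] 0.19891745023068846
```

View pics/h4.png

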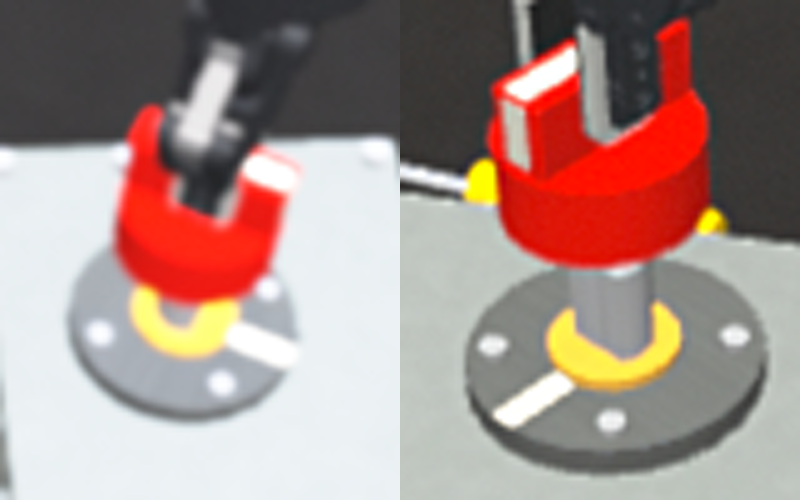

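```bash
cat > rel4.py <<'E'
from fit import *
from scipy.optimize import least_squares
ZF=.131
for n in("scene","side"):
    c=vision.calibration(n); L=lambda k:cv2.cvtColor(cv2.imread(f"pics/{n}{k}.png"),cv2.COLOR_BGR2RGB)
    a=L(2); g=cv2.medianBlur(cv2.cvtColor(a,cv2.COLOR_RGB2GRAY),3)
    ctr=proj(c,(.4749,.1323,ZF)); d=np.zeros_like(g); cv2.circle(d,tuple(int(q) for q in ctr),42,1,-1)
    hs=cv2.cvtColor(a,cv2.COLOR_RGB2HSV)
    def model(p,S=8):
        t=np.linspace(0,2*np.pi,90); pts=[proj(c,(p[0]/100+.044*np.cos(q),p[1]/100+.044*np.sin(q),zz)) for zz in(.125,ZF) for q in t]
        m=np.zeros((480*S,640*S),np.uint8); cv2.fillConvexPoly(m,cv2.convexHull((np.array(pts)*S).astype(np.int32)),1)
        return cv2.resize(m.astype(np.float32),(640,480),interpolation=cv2.INTER_AREA)
    q0=[47.49,13.23]; mm=model(q0); inn=cv2.erode((mm>.5).astype(np.uint8),np.ones((9,9)))>0; out=(cv2.dilate((mm>.5).astype(np.uint8),np.ones((11,11)))>0)
    box=np.percentile(g[out&(mm<.1)],70); fl=np.percentile(g[inn],25); 
    soft=np.clip((box-g.astype(float))/(box-fl),0,1); soft[inn]=1
    f=lambda p:(((model(p)-soft)*out)**2).sum()
    r=minimize(f,q0,method="Nelder-Mead",options=dict(initial_simplex=[q0,[q0[0]+.3,q0[1]],[q0[0],q0[1]+.3]],xatol=.01,fatol=.05))
    F=r.x/100
    b=L(4); h=cv2.cvtColor(b,cv2.COLOR_RGB2HSV); red=((h[...,1]>130)&((h[...,0]<10)|(h[...,0]>170))&(h[...,2]>60)).astype(np.uint8)
    d[:]=0; k=proj(c,(.475,.132,.2)); cv2.circle(d,tuple(int(q) for q in k),38,1,-1); red&=d
    cols=np.where(red.any(0))[0]; lo=np.array([(u,np.where(red[:,u])[0].max()+.5) for u in cols])
    for z0 in(.183,.186,.189):
        P=np.array([at_z(c,u,v,z0)[:2] for u,v in lo[5:-5]])
        s=least_squares(lambda q:np.hypot(*(P-q).T)-.03,[.475,.132],loss="soft_l1",f_scale=.001)
        print(n,"flange",F.round(4),r.fun.round(1),"knob",z0,s.x.round(4),"diff",(s.x-F).round(4),"rms",np.std(np.hypot(*(P-s.x).T)).round(4))
E
python3 rel4.py
```

```text
scene flange [0.4752 0.1337] 116.2 knob 0.183 [0.4743 0.1294] diff [-0.0009 -0.0043] rms 0.0011
scene flange [0.4752 0.1337] 116.2 knob 0.186 [0.4765 0.1292] diff [ 0.0013 -0.0045] rms 0.0011
scene flange [0.4752 0.1337] 116.2 knob 0.189 [0.4787 0.129 ] diff [ 0.0035 -0.0047] rms 0.0011
side flange [0.4728 0.1329] 92.8 knob 0.183 [0.478  0.1274] diff [ 0.0052 -0.0055] rms 0.0007
side flange [0.4728 0.1329] 92.8 knob 0.186 [0.4758 0.1305] diff [ 0.003  -0.0024] rms 0.0007
side flange [0.4728 0.1329] 92.8 knob 0.189 [0.4736 0.1336] diff [0.0008 0.0007] rms 0.0007
```

The scene camera suggests the knob sits about 4 mm short in y, while the wrist camera suggests under 1 mm. I'll use the wrist picture at the hover to settle it.

```bash
python3 - <<'E'
import cv2
cv2.imwrite("pics/wr4c.png",cv2.resize(cv2.imread("pics/wr4.png")[170:370,220:430],None,fx=3,fy=3,interpolation=cv2.INTER_CUBIC))
E
```

```text
(no output)
```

View pics/wr4c.png

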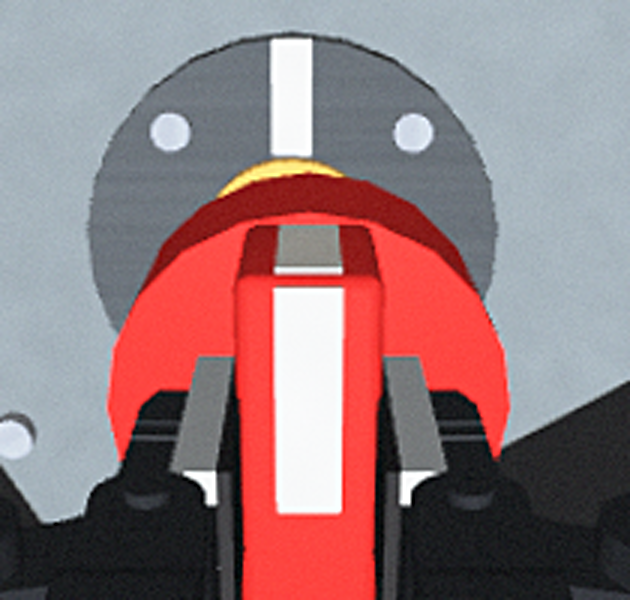

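```bash
python3 - <<'E'
from h import *
s=bot.get_state(); c=vision.calibration("wrist"); T=np.array(c["T"])
Rt=R.from_rotvec(s["tool_rot"]); print(s["position"],Rt.inv().apply(T[:3,3]-s["position"]).round(4),(Rt.inv().as_matrix()@T[:3,:3]).round(4))
Tt=np.array([[0.,0,0]]); 
# pure camera-in-tool frame, averaged from c3 and now; work with z in tool frame
z=np.load("c3.npz")
def tl(u,v,h): # point at tool z = h
    o,d=ray(c,u,v,True); o=Rt.inv().apply(o-s["position"]); d=Rt.inv().apply(d); return o+d*(h-o[2])/d[2]
cr=lambda x,y:(220+x/3,170+y/3)
for kh in(.029,.031,.033):
    print(kh,"skirt top far",tl(*cr(309,212),kh-.026)[0]-.03,"bot far",tl(*cr(309,173),kh)[0]-.03,"side y",tl(*cr(108,400),kh-.026)[1],tl(*cr(510,400),kh-.026)[1], "bar",tl(*cr(309,280),kh-.052))
for fh in(.082,.085,.088):
    print(fh,"flange far",tl(*cr(292,37),fh)[0]-.044,"sides",tl(*cr(90,228),fh),tl(*cr(497,228),fh),"screws",tl(*cr(170,132),fh),tl(*cr(413,132),fh),"mark",tl(*cr(291,40),fh),tl(*cr(291,155),fh))
E
```

```text
[0.47788475 0.13185646 0.21828764] [ 0.0667  0.0007 -0.142 ] [[ 3.000e-04  9.637e-01  2.670e-01]
 [ 1.000e+00 -3.000e-04  1.000e-04]
 [ 2.000e-04  2.670e-01 -9.637e-01]]
0.029 skirt top far -0.0019213571665728582 bot far -0.002506596810548413 side y -0.027951190357435443 0.02995910002278604 bar [ 0.02710244  0.00093935 -0.023     ]
0.031 skirt top far -0.0024547807255727444 bot far -0.0029657478119812578 side y -0.02834711505532603 0.03036209181385203 bar [ 0.02643603  0.00094257 -0.021     ]
0.033 skirt top far -0.0029882042845726445 bot far -0.0034248988134140956 side y -0.028743039753216616 0.03076508360491802 bar [ 0.02576962  0.00094579 -0.019     ]
0.082 flange far -0.0005606666971405827 sides [ 0.00352246 -0.04519531  0.082     ] [0.00355418 0.04072634 0.082     ] screws [ 0.02401433 -0.02745078  0.082     ] [0.02399092 0.02239633 0.082     ] mark [ 0.0428302  -0.00254505  0.082     ] [ 0.01911844 -0.0026053   0.082     ]
0.085 flange far -0.0008728270798731216 sides [ 0.00267564 -0.0458107   0.085     ] [0.00270777 0.04126183 0.085     ] screws [ 0.02344199 -0.02782848  0.085     ] [0.02341826 0.0226863  0.085     ] mark [ 0.04250988 -0.00258915  0.085     ] [ 0.01848051 -0.00265021  0.085     ]
0.088 flange far -0.0011849874626056606 sides [ 0.00182881 -0.04642608  0.088     ] [0.00186137 0.04179733 0.088     ] screws [ 0.02286964 -0.02820619  0.088     ] [0.02284559 0.02297627 0.088     ] mark [ 0.04218957 -0.00263326  0.088     ] [ 0.01784259 -0.00269513  0.088     ]
```

The knob is offset from the flange by about (+1.7, -3.4) mm in tool x, y, and the fixed cameras agree with this. I correct it and descend in small steps while watching the force.

apply_moves(
  moves=[
    [0, 0, 0, 0.002, -0.0034, 0, 0.005],
    [0, 0, 0, 0.002, -0.0034, 0.006, 0.005],
    [0, 0, 0, 0.002, -0.0034, 0.012, 0.005],
    [0, 0, 0, 0.002, -0.0034, 0.017, 0.005],
    [0, 0, 0, 0.002, -0.0034, 0.017, 0.005],
  ],
)

```text
clock: 7.02
position: [0.4741, 0.1355, 0.2002]
tool_rot: [-2.469, -1.942, 0.002]
ft_force: [1.0, -1.2, -0.2]
width: 0.194
```

apply_moves(
  moves=[
    [0, 0, 0, 0, 0, 0.003, 0.005],
    [0, 0, 0, 0, 0, 0.006, 0.005],
    [0, 0, 0, 0, 0, 0.009, 0.005],
    [0, 0, 0, 0, 0, 0.009, 0.005],
  ],
)

```text
clock: 7.52
position: [0.4743, 0.1355, 0.1915]
tool_rot: [-2.469, -1.942, 0.001]
ft_force: [0.4, -0.2, -0.2]
width: 0.194
```

apply_moves(
  moves=[
    [0, 0, 0, 0, 0, 0.003, 0.005],
    [0, 0, 0, 0, 0, 0.006, 0.005],
    [0, 0, 0, 0, 0, 0.009, 0.005],
    [0, 0, 0, 0, 0, 0.011, 0.005],
    [0, 0, 0, 0, 0, 0.011, 0.005],
  ],
)

```text
clock: 8.15
position: [0.4746, 0.1356, 0.1813]
tool_rot: [2.469, 1.942, 0.001]
ft_force: [-2.0, -0.6, 5.5]
width: 0.192
```

apply_moves(
  moves=[
    [0, 0, 0, 0, 0, 0.002, 0.005],
    [0, 0, 0, 0, 0, 0.003, 0.005],
    [0, 0, 0, 0, 0, 0.003, 0.005],
  ],
)

```text
clock: 8.52
position: [0.4745, 0.1356, 0.1785]
tool_rot: [2.469, 1.942, 0.001]
ft_force: [-2.5, 0.4, 7.2]
width: 0.197
```

```bash
python3 - <<'E'
from h import *
s=bot.get_state(); print(s["clock"],s["position"],s["ft_force"],s["moment"])
im=vision.capture("side"); save("side5.png",im); i2=vision.capture("scene"); save("scene5.png",i2); f=vision.capture("wrist"); save("wr5.png",f)
a=[cv2.resize(x[v-50:v+50,u-40:u+40],(400,500),interpolation=cv2.INTER_CUBIC) for x,u,v in((i2,412,235),(im,264,275))]
save("h5.png",np.hstack(a)); print(bot.get_state()["ft_force"],bot.get_state()["position"])
E
```

```text
8.525 [0.47453228 0.13558463 0.17853652] [-2.53180316  0.36211577  7.18596636] [-0.10737312  0.4125001  -0.00762621]
[-3.29990842  0.12345152  7.16483537] [0.47452915 0.13557202 0.1786139 ]
```

View pics/h5.png

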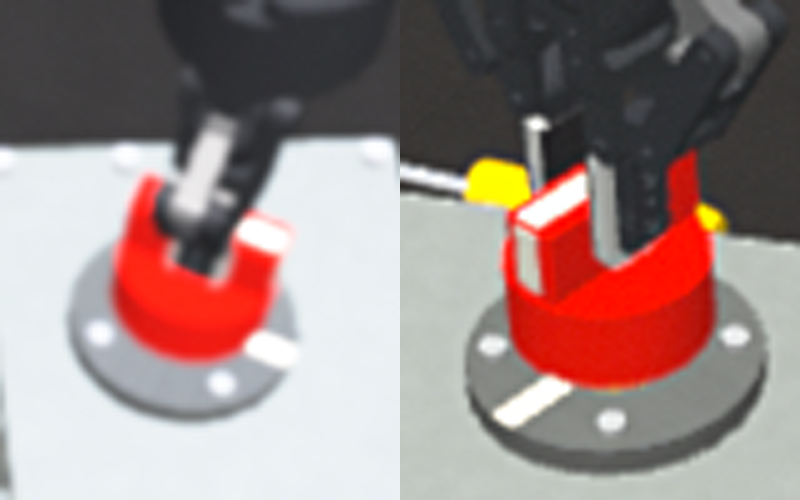

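```bash
sed -e 's/L(4)/L(5)/' -e 's/\.183,\.186,\.189/.140,.144,.148,.152/' -e 's/(.475,.132,.2))/(.474,.135,.16))/' rel4.py > rel5.py; python3 rel5.py
```

```text
scene flange [0.4752 0.1337] 116.2 knob 0.14 [0.4691 0.1327] diff [-0.0062 -0.001 ] rms 0.0006
scene flange [0.4752 0.1337] 116.2 knob 0.144 [0.4719 0.1324] diff [-0.0033 -0.0013] rms 0.0006
scene flange [0.4752 0.1337] 116.2 knob 0.148 [0.4747 0.1322] diff [-0.0005 -0.0015] rms 0.0006
scene flange [0.4752 0.1337] 116.2 knob 0.152 [0.4776 0.1319] diff [ 0.0024 -0.0018] rms 0.0006
side flange [0.4728 0.1329] 92.8 knob 0.14 [0.4765 0.1277] diff [ 0.0037 -0.0052] rms 0.0008
side flange [0.4728 0.1329] 92.8 knob 0.144 [0.4738 0.1315] diff [ 0.001  -0.0014] rms 0.0008
side flange [0.4728 0.1329] 92.8 knob 0.148 [0.4711 0.1353] diff [-0.0017  0.0024] rms 0.0008
side flange [0.4728 0.1329] 92.8 knob 0.152 [0.4684 0.139 ] diff [-0.0044  0.0062] rms 0.0008
```

apply_moves(
  moves=[
    [0, 0, 0, 0, -0.0007, 0, 0.005],
    [0, 0, 0, 0, -0.0007, 0.002, 0.005],
    [0, 0, 0, 0, -0.0007, 0.004, 0.005],
    [0, 0, 0, 0, -0.0007, 0.004, 0.005],
  ],
)

```text
clock: 9.18
position: [0.4745, 0.1356, 0.1749]
tool_rot: [2.469, 1.941, 0.002]
ft_force: [-1.3, -0.8, 8.5]
width: 0.191
```

apply_moves(
  moves=[
    [0, 0, 0, 0, 0, 0.002, 0.005],
    [0, 0, 0, 0, 0, 0.002, 0.005],
    [0, 0, 0, 0, 0, 0.002, 0.005],
  ],
)

```text
clock: 9.55
position: [0.4745, 0.1356, 0.1737]
tool_rot: [2.468, 1.941, 0.003]
ft_force: [-2.0, -0.5, 14.0]
width: 0.196
```

Contact starts at about 0.182, rises about 0.45 N/mm and hits a hard stop near 0.174. That matches the spring's full travel with the knob home. The flange height from its radius implies a shaft top about 5 mm lower, so I check that height independently.

```bash
cat > zf.py <<'E'
from fit import *
for n in("scene","side"):
    c=vision.calibration(n); a=cv2.cvtColor(cv2.imread(f"pics/{n}2.png"),cv2.COLOR_BGR2RGB)
    # shaft top: bright blob above; yellow ring bottom
    h=cv2.cvtColor(a,cv2.COLOR_RGB2HSV); u0,v0=proj(c,(.474,.134,.15)).astype(int)
    y=((h[...,0]>15)&(h[...,0]<32)&(h[...,1]>110)).astype(np.uint8); d=np.zeros_like(y); cv2.circle(d,(int(u0),int(v0)+8),22,1,-1); y&=d
    yx=np.argwhere(y); print(n,"yellow bbox",yx.min(0),yx.max(0))
    q0=[47.4,13.35]
    g=cv2.cvtColor(a,cv2.COLOR_RGB2GRAY).astype(float)
    for ZF in(.129,.131,.133,.135,.137):
        def model(p,S=8):
            t=np.linspace(0,2*np.pi,90); pts=[proj(c,(p[0]/100+.044*np.cos(q),p[1]/100+.044*np.sin(q),zz)) for zz in(.125,ZF) for q in t]
            m=np.zeros((480*S,640*S),np.uint8); cv2.fillConvexPoly(m,cv2.convexHull((np.array(pts)*S).astype(np.int32)),1)
            return cv2.resize(m.astype(np.float32),(640,480),interpolation=cv2.INTER_AREA)
        mm=model([47.4,13.35]); e=np.ones((3,3),np.uint8)
        band=(cv2.dilate(mm,np.ones((13,13)))>0)&~(cv2.erode(mm,np.ones((9,9)))>.99)
        # exclude the mark
        mk=proj(c,(.4835,.173,.131)); cv2.circle(bm:=band.astype(np.uint8),tuple(mk.astype(int)),9,0,-1); 
        st=proj(c,(.474,.134,.171)); cv2.circle(bm,tuple(st.astype(int)),8,0,-1); band=bm>0
        soft=np.clip((208-g)/(208-150),0,1) if n=="scene" else np.clip((np.percentile(g[band],80)-g)/(np.percentile(g[band],80)-np.percentile(g[band],20)),0,1)
        if n=="scene": hi,lo=np.percentile(g[band],80),np.percentile(g[band],20); soft=np.clip((hi-g)/(hi-lo),0,1)
        f=lambda p:(((model(p)-soft)*band)**2).sum()
        r=minimize(f,q0,method="Nelder-Mead",options=dict(initial_simplex=[q0,[q0[0]+.3,q0[1]],[q0[0],q0[1]+.3]],xatol=.01,fatol=.05))
        print(ZF,(r.x/100).round(4),r.fun.round(2))
E
python3 zf.py
python3 - <<'E'
from h import *
a=[]
for n,(u,v) in (("side",(264,275)),):
    im=vision.capture(n); save(n+"6.png",im)
im2=vision.capture("wrist"); save("wr6.png",im2); i3=vision.capture("scene"); save("scene6.png",i3)
A=cv2.resize(im[235:325,220:310],(500,500),interpolation=cv2.INTER_CUBIC); B=cv2.resize(im2[200:310,225:350][:, :110],(300,300)); 
save("h6.png",A)
print(bot.get_state()["position"],bot.get_state()["ft_force"])
E
sed -i 's/L(5)/L(6)/;s/\.140,\.144,\.148,\.152/.136,.140,.144/' rel5.py; python3 rel5.py
```

```text
scene yellow bbox [241 399] [255 417]
0.129 [0.4752 0.1341] 49.59
0.131 [0.4752 0.1342] 47.04
0.133 [0.4756 0.1342] 45.78
0.135 [0.476  0.1342] 49.33
0.137 [0.4765 0.134 ] 53.33
side yellow bbox [286 253] [302 279]
0.129 [0.4731 0.1323] 120.21
0.131 [0.4729 0.1323] 70.46
0.133 [0.4727 0.133 ] 37.73
0.135 [0.4723 0.1337] 40.61
0.137 [0.4721 0.1338] 76.72
[0.47455667 0.1356333  0.17373898] [-4.01235431 -1.29920537 14.09826596]
scene flange [0.4752 0.1337] 116.2 knob 0.136 [0.4698 0.1337] diff [-0.0054 -0.    ] rms 0.0007
scene flange [0.4752 0.1337] 116.2 knob 0.14 [0.4726 0.1334] diff [-0.0026 -0.0003] rms 0.0007
scene flange [0.4752 0.1337] 116.2 knob 0.144 [0.4754 0.1332] diff [ 0.0002 -0.0005] rms 0.0007
side flange [0.4728 0.1329] 92.8 knob 0.136 [0.4766 0.1282] diff [ 0.0038 -0.0047] rms 0.0007
side flange [0.4728 0.1329] 92.8 knob 0.14 [0.4739 0.132 ] diff [ 0.0011 -0.0009] rms 0.0007
side flange [0.4728 0.1329] 92.8 knob 0.144 [0.4712 0.1357] diff [-0.0016  0.0028] rms 0.0007
```

View pics/h6.png

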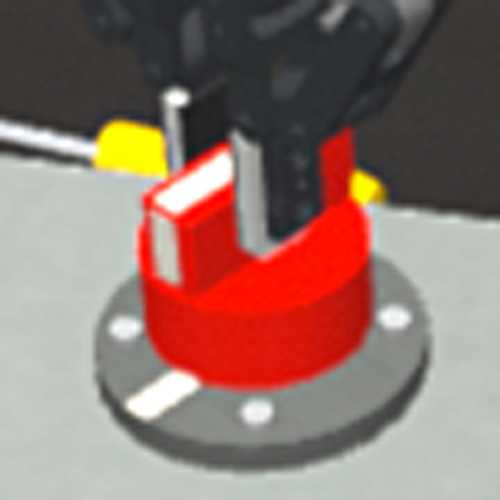

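The side fit puts the flange top at about 0.1335, not 0.130. That makes the shaft top about 0.170 and home at TCP about 0.181, which agrees with the force onset. Next is a small extra push, with the side load relieved, to confirm the end stop.

apply_moves(
  moves=[
    [0, 0, 0, 0, -0.0007, 0, 0.005],
    [0, 0, 0, 0, -0.0007, 0, 0.005],
    [0, 0, 0, 0, -0.0007, 0.001, 0.005],
    [0, 0, 0, 0, -0.0007, 0.001, 0.005],
  ],
)

```text
clock: 10.2
position: [0.4746, 0.1357, 0.1737]
tool_rot: [2.467, 1.94, 0.005]
ft_force: [-4.3, -1.6, 19.5]
width: 0.194
```

```bash
python3 - <<'E'
from h import *
s=bot.get_state(); print(s["clock"],s["position"],s["ft_force"],s["moment"],s["width"],np.degrees(tyaw(s)))
E
```

```text
10.2 [0.4745798  0.1356866  0.17372466] [-4.26904772 -1.6006777  19.50481097] [-0.48424702  0.73878907 -0.03409573] 0.19431418992388463 76.36623534607003
```

```bash
python3 - <<'E'
from h import *
job.sign_off(); s=bot.get_state(); print(s["clock"],s["position"],s["ft_force"],s["width"])
E
```

```text
the job is handed in; nothing more can be done
the job is handed in; nothing more can be done
```

The farthest red knob is on the D-shaft with its pointer at the white mark, and I handed in with the gripper still holding it pressed down. No verdict was reported, and a state reading I tried just after the hand-in was refused, so the figures below are from just before it.

**Checks that agree**
- **Spring and stop:** the push was about 5.5 N near TCP height 0.181 m and rose about 0.45 N per mm. It then hit a hard stop at 0.1737 m: one more millimetre of push raised the force from 14 to 19.5 N without moving the tool. That fits the knob fully home and the shaft at or near the end of its 10 mm travel.
- **Pointer:** tool yaw was 76.4°, against about 76.5° measured for the mark and the shaft's flat. In the last side picture the pointer is on the mark's side.
- **Grip:** the finger opening stayed at about 0.19 of full from the lift to the end.
- **Other parts:** the path stayed clear of the gear, bearing and screwdriver. I did not measure their positions again at the end.
- **Time:** the clock read 10.2 s.

**Checks that disagreed**
- **Sideways offset:** the first wrist-camera measurement was about 3–4 mm off sideways. A second look at the hover pose showed it, the fixed cameras agreed, and I corrected it before inserting.
- **Flange height:** the wrist camera gave 0.130 m and the side camera about 0.1335 m. The side value fits the forces.
- **Knob height:** at the end the fixed cameras put the knob's underside at 0.140–0.144 m, against about 0.140 m expected at the stop. On pictures alone, the depth is only known to about 2–3 mm.
- **Side load:** about 4 N of sideways force remained at the end, and a 0.7 mm shift did not remove it.

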